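Hold the spring clip open round the picture card

ROBOT

A 7-joint arm with a two-finger parallel gripper is mounted at the origin on the work surface. World frame = base frame: x ahead of the robot, y to its left, z up, the work surface at z = 0. Lengths are in m, angles in rad, forces in N, time in s.
With the tool pointing down it reaches from about 0.4 to 0.925 m from the base axis. Payload 4.1 kg.
Tool frame: the origin (TCP) lies between the finger pads; the fingertips stand 17 mm ahead of it and the grasp point (between the pads) lies 2 mm behind it; z points along the fingers, y is the direction in which the jaws open and shut (so a half turn about z gives the same grasp; the last joint's range is limited). The gripper opens to 85 mm and grips with 20 to 120 N. Pads are 22 mm wide; open, the fingers measure 114 mm over their backs; the gripper's body (76 mm by 85 mm) begins 54 mm behind the grasp point. The pads swing forward as they close: fully open they stand 13 mm farther back than shut.
Start: joints at [-1.378, 0.398, 0.045, 1.537, -0.019, 1.207, -0.051], TCP at [0.187, 0.623, 0.248] pointing down, gripper open.
Joint ranges: [-2.82, 2.82], [-0.49, 2.23], [-1.37, 1.46], [0, 2.46], [-1.36, 4.5], [0.23, 2], [-2.94, 2.94]. Speed limits (rad/s): [2.57, 2.57, 3.14, 3.14, 3.14, 3.14, 3.14].

INTERFACE

Orientations are given as a rotation vector (axis times angle).
In Python, from plant import bot gives the robot as it stands.
- The arm moves only by the tool move_arm, never from a script. Its argument "increments" is a list of rows, each an object with "dp": the shift along the world's x, y, z each as a share of 0.8 m, from -1 to 1, a list of three; "turn": the turn, a rotation vector about the world's x, y, z each as a share of pi/2 rad, from -1 to 1, a list of three; "claw": the opening, from -1 (shut) to 1 (fully open). A call has 1 to 10 rows; each row is the pose to reach, as a shift and turn from the pose commanded when the call began; what a row does not reach only later rows make up. A row lasts 1/10 s, in which the tool goes at most 50 mm and 8.59 degrees, less where a joint would pass 70% of its speed; a pose out of reach is approached as far as the arm can. A call with a number of a shift or a turn outside -1 to 1 is refused whole. A call with a gripper value outside its range is refused whole. The fingers move at their own pace and stop on an object; the grip force is fixed at half the most. Time passes only in rows, so rows that repeat a pose let the fingers close. It gives the time, the measured TCP pose, the force and the opening at its end, in the units of the state.
- bot.observe(): the state, without advancing time (a new reading comes with each control period).
- bot.camera(name): name is "scene" or "top" or "wrist"; returns a dict with "img" (384x512x3 uint8, red, green, blue), "vfov" (degrees; the focal length in pixels is half the picture's height over the tangent of half this angle, whatever the lens; pixels are square), "cx", "cy" (the principal point, pixels), "T" (4x4, takes a point from camera to world coordinates); the wrist camera has in their place "tool_from_camera" (4x4, takes a point from camera to tool coordinates, whose origin is the TCP and whose axes are the flange's). Camera axes: x right, y down, z forward; pixel columns grow to the right and rows downward; lengths in m; the calibration is good to about 2 mm. The wrist camera is an equidistant fisheye: a pixel r from the principal point sees the ray r / f radians off the axis. A picture is of the moment at which its call begins: read the wrist's pose just before it. There is no depth.
- bot.finish_job(): hands the job in, once; it reports no verdict.
The state is a dict: "time": time; "joint_pos": joint angles; "qd": joint speeds; "effort": joint torques, N m; "tool_pos": TCP position; "eef_rot": TCP orientation; "ft_force": force on the tool from outside, world axes, zero at the start; "ft_torque": the same for the moment, N m; "finger_gap": finger opening in m.
Only numpy, scipy, OpenCV 4.12 (cv2) and the standard library are available. Lean on these libraries where they do the work, as an engineer would, in place of code of your own. Each camera call takes 0.05 s, during which the arm holds its last target. There are 200 camera calls.

TASK

By its upright knob, swing the picture stand's stiff arm round until it lies in line over the long foot of the stand, and leave it there. Then pick up the steel spring clip lying on the shelf by its two splayed handles, squeeze it wide open, and bring it to the free upright edge of the card so that one jaw stands on each side of the card without touching it or the stand; finish like that, still holding the clip squeezed wide open round the card edge, so that I can slip a second picture in. Keep fingers and gripper off the card itself and leave the other things on the shelf where they are.

Things in the scene. Friction and masses are not known exactly. Their poses are not given: they have to be found in the camera images.
- stand: picture stand, fixed to the shelf, dark steel. Its foot is an oblong plate 260 x 75 x 12 mm. Origin on the shelf under the hinge post (post radius 10 mm); z up. The foot reaches from 50 mm behind the origin (-x) to 210 mm ahead of it (+x): +x is the long direction that the arm must be brought over.
- memo_arm (a joint): angle (rad) of the stand's level arm about the upright axis through the stand's origin: 0 = in line over the long foot (stand +x), positive = anticlockwise from above; starts at 0.5 to 1.2, range -1.0 to 1.5. Stiff hinge, about 0.25 N m (4 N at the knob): stays where left. The arm is a steel bar 145 mm long, 12 mm wide, 44 to 62 mm above the shelf.
- hinge_top (a point): top of the arm's hinge boss (radius 13 mm), on the hinge axis, 65 mm above the shelf
- swing_knob (a point): grip point on the arm's upright round steel knob, 14 mm in diameter, 70 mm out from the hinge axis. The knob stands from 53 to 115 mm above the shelf; this point is on its axis, 100 mm above the shelf. The card's inner edge is 35 mm farther out along the arm.
- card_edge (a point): stiff card picture standing upright on the arm in the arm's vertical plane, 75 mm long, 70 mm high, 3 mm thick, fixed to the arm. Origin at mid height of its free (outer) upright edge, 180 mm from the hinge axis, 93 mm above the shelf; x outward along the arm (card at x -75 to 0 mm), y across the card, z up. Spans 58 to 128 mm above the shelf; bar ends 33 mm short of the edge.
- clip: loose steel spring clip (80 g) lying on its side on the shelf, 89 mm long, 26 mm high. Origin at the underside, on its pivot; z up along the pivot, x out through the jaws, y across. Jaws reach x = +45 mm; the handles splay in a V back to x = -44 mm, about 48 mm over their outer faces at the ends when shut; squeezed fully open they are parallel, 24 mm over.
- clip_grip (a point): where to take the clip: midway between the handles, 26 mm behind the pivot (clip x = -26 mm) and half way up the 26 mm height; fingers close along the clip's y axis
- clip_l (a joint): opening angle of the left clip half from the midline (rad), the right half moves the same: 0 = jaws shut, 0.33 = fully open against its stop (then some 30 mm between the jaw tips). The spring takes about 5 N at the handle ends to start opening, about 10 N to open fully; let go, it snaps shut.
- tip_l (a point): tip of the left (clip +y) jaw, at half the clip's height
- tip_r (a point): tip of the right (clip -y) jaw, at half the clip's height
- canister: bystander: chrome travel canister, 72 mm diameter, 178 mm tall, standing; origin at the centre of its underside
- roller: bystander: lint roller lying on the shelf, paper roll 50 mm in diameter, lilac handle, 223 mm long along its x axis (-135 to +88 mm); origin on the shelf
- dish: bystander: round glass dish of marbles, 104 mm across, 32 mm high; origin at the centre of its underside
- torch: bystander: black pocket torch lying down, 115 mm long along its x axis (-60 to +55 mm), 36 mm thick; origin on the shelf

How it is judged:
On the way, in this order (a step that is already met when the one before it is completed fails the run):
1. the stand's arm is in line over its long foot (within 0.15 rad) and at rest, the clip still lying on the shelf (value of joint memo_arm between -0.15 and 0.15 rad and velocity of joint memo_arm between -0.05 and 0.05 rad/s and height (world z) of clip below 0.01 m), for 0.3 s.
2. the clip is held up off the shelf, squeezed wide open (each half beyond 0.2 rad) (height (world z) of clip above 0.03 m and contact force between the fingers and clip above 2 N and value of joint clip_l above 0.2 rad), for 0.2 s.
At the end, for the whole second after the job is handed in: Arm within 0.15 rad of in line; gripper holds the clip (over 2 N), each half open over 0.2 rad; jaw tips 8 mm or more past the free edge, 3 mm or more to either side of mid-plane, within 33 mm of mid height, pivot outside; clip still, not touching card or stand (under 0.3 N) (value of joint memo_arm between -0.15 and 0.15 rad and contact force between the fingers and clip above 2 N and value of joint clip_l above 0.2 rad and x of each of tip_l, tip_r in the frame of card_edge below -0.008 m and z of tip_l in the frame of card_edge between -0.033 and 0.033 m and z of tip_r in the frame of card_edge between -0.033 and 0.033 m and x of clip in the frame of card_edge above 0 m and ((y of tip_l in the frame of card_edge above 0.003 m and y of tip_r in the frame of card_edge below -0.003 m) or (y of tip_r in the frame of card_edge above 0.003 m and y of tip_l in the frame of card_edge below -0.003 m)) and contact force between clip and stand below 0.3 N and linear speed of clip below 0.03 m/s); the arm keeps its last pose, push and grip.
It fails at once if the fingers or the robot press on the card (over 1 N) (contact force between any of the fingers, the arm and memo_arm_c4 above 1 N).
It fails at once if another thing on the shelf is moved by more than 20 mm (distance of any of canister, roller, dish, torch from where it was at the start of the episode above 0.02 m).
It also fails if it takes over 51 s, if anything falls off the work surface, if the arm or the gripper's body presses on something with over 40 N, if the wrist force passes 120 N, or if a joint passes its speed limit or range.

## Working session

There is one attempt and no reset: what is moved stays moved. The work goes in short steps, Python scripts to look and compute and a tool call to move; the robot and the scene stay as the last step left them, time stands still between calls to the robot, and variables do not carry over. Pictures are saved under pics/ and viewed, about 8 in all and at most 12, crops included, and the job is handed in when it is done.

Besides the shell and the picture viewer there is one more tool, called after "Request:" in YAML: its name, and indented under it one key for each argument. move_arm: Moves the arm, as the interface text tells. Shift numbers are shares of 0.8 m and turn numbers shares of pi/2 rad, none past 1 either way. Its arguments: {"type":"object","properties":{"increments":{"type":"array","items":{"type":"object","properties":{"dp":{"type":"array","items":{"type":"number","minimum":-1,"maximum":1}},"turn":{"type":"array","items":{"type":"number","minimum":-1,"maximum":1}},"claw":{"type":"number"}}}}},"required":["increments"]}

```bash
mkdir -p pics; ls; cat > h.py <<'E'
import numpy as np,cv2
from plant import bot
from scipy.spatial.transform import Rotation as R
def K(c):
    f=192/np.tan(np.radians(c["vfov"])/2); return f,c["cx"],c["cy"]
def ray(c,u,v,T=None):
    f,cx,cy=K(c); d=np.array([(u-cx)/f,(v-cy)/f,1.])
    if T is not None:
        r=np.hypot(u-cx,v-cy);th=r/f
        d=np.array([(u-cx)/r*np.sin(th),(v-cy)/r*np.sin(th),np.cos(th)]) if r>0 else d
    else: T=c["T"]
    return T[:3,3],T[:3,:3]@d
def onz(c,u,v,z,T=None):
    o,d=ray(c,u,v,T); return o+d*(z-o[2])/d[2]
def wristT(c,s):
    M=np.eye(4);M[:3,:3]=R.from_rotvec(s["eef_rot"]).as_matrix();M[:3,3]=s["tool_pos"]
    return M@c["tool_from_camera"]
def proj(c,p,T=None):
    f,cx,cy=K(c); q=np.linalg.inv(T if T is not None else c["T"])@np.r_[p,1]
    if T is None: return cx+f*q[0]/q[2],cy+f*q[1]/q[2]
    r=np.hypot(q[0],q[1]);th=np.arctan2(r,q[2]); return cx+f*th*q[0]/r,cy+f*th*q[1]/r
def save(c,n,k=1.5,box=None):
    im=c["img"][:,:,::-1]
    if box: im=im[box[1]:box[3],box[0]:box[2]]
    cv2.imwrite("pics/"+n,cv2.resize(im,None,fx=k,fy=k,interpolation=cv2.INTER_CUBIC))
E
python3 - <<'E'
from h import *
import pickle
s=bot.observe();print(s)
D={n:bot.camera(n) for n in("top","scene","wrist")}
pickle.dump((s,D),open("d0.pkl","wb"))
for n,c in D.items():
    print(n,{k:(np.round(v,3).tolist() if not isinstance(v,float) else v) for k,v in c.items() if k!="img"})
save(D["top"],"top0.png");save(D["scene"],"scene0.png")
E
```

```text
pics
{'time': 0.0, 'joint_pos': array([-1.37801017,  0.39918769,  0.04502651,  1.53786549, -0.01872926,
        1.20694072, -0.05072691]), 'qd': array([ 0.0001576 ,  0.00049627, -0.00012852,  0.00121777, -0.0009889 ,
       -0.00091795,  0.00082386]), 'effort': array([-2.78849930e-04, -4.75126112e+01,  1.36468425e+00, -2.54220074e+01,
        1.14770746e-02,  9.24351742e-03, -1.75168594e-05]), 'tool_pos': array([0.18677091, 0.62195349, 0.24727254]), 'eef_rot': array([-4.56558605e-01, -3.10805460e+00,  3.09614927e-03]), 'ft_force': array([ 0.82170108, -0.51919796,  0.15259592]), 'ft_torque': array([ 0.02189921, -0.02118971, -0.02097064]), 'finger_gap': 0.08566220073999033}
top {'vfov': 49.069666686465055, 'cx': 251.77627217067894, 'cy': 191.2201577597907, 'T': [[-0.015, -0.985, 0.171, 0.418], [-1.0, 0.017, 0.008, -0.029], [-0.011, -0.171, -0.985, 1.117], [0.0, 0.0, 0.0, 1.0]]}
scene {'vfov': 55.677686032804786, 'cx': 255.97312017149494, 'cy': 190.17804098579282, 'T': [[-0.884, 0.235, -0.404, 1.021], [0.467, 0.487, -0.738, 0.726], [0.024, -0.841, -0.54, 0.625], [0.0, 0.0, 0.0, 1.0]]}
wrist {'vfov': 65.70646984690485, 'cx': 255.9801643287266, 'cy': 188.91211497187763, 'tool_from_camera': [[-0.001, -0.964, -0.268, 0.068], [1.0, -0.001, -0.0, -0.001], [-0.0, -0.268, 0.964, -0.125], [0.0, 0.0, 0.0, 1.0]]}
```

View pics/top0.png

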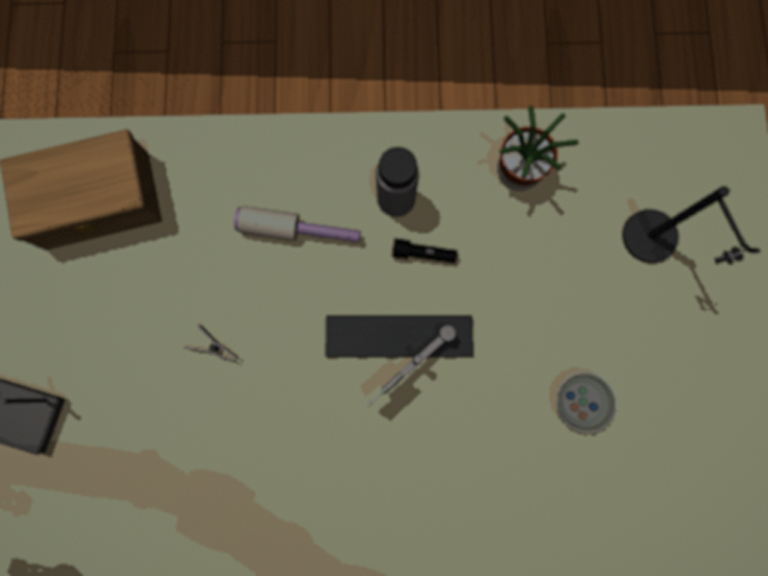

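View pics/scene0.png

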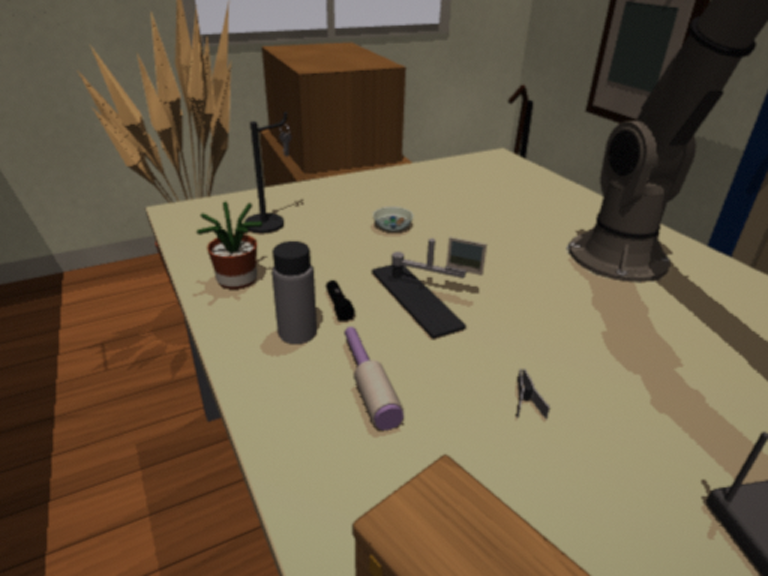

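The top view shows the hinge boss at about (298,222) raw px. The foot runs left from it (world +y), and the arm points down-left to about (247,268). The clip is at about (143,232).

```bash
python3 - <<'E'
from h import *
import pickle
s,D=pickle.load(open("d0.pkl","rb"));c=D["top"];im=c["img"]
g=im.max(2).astype(int)
# foot mask
m=((g<62)).astype(np.uint8); m[:, :200]=0;m[:,330:]=0;m[:200]=0;m[260:]=0
n,l,st,ce=cv2.connectedComponentsWithStats(m)
i=1+np.argmax(st[1:,4]);print(st[i])
cs,_=cv2.findContours((l==i).astype(np.uint8),0,1);r=cv2.minAreaRect(max(cs,key=cv2.contourArea));b=cv2.boxPoints(r)
P=np.array([onz(c,*q,.012) for q in b]);print(np.round(b,1).tolist(),np.round(P,3).tolist(),[np.linalg.norm(P[k]-P[k-1]).round(3) for k in range(4)])
print("hinge",onz(c,298,222,.065))
print("card end",onz(c,247,268.5,.128))
print("clip",onz(c,143.5,232,.02))
for k,(u,v) in dict(can=(262,140),roller=(200,152),torch=(285,168),dish=(390,268)).items(): print(k,onz(c,u,v,.02).round(3))
a=im[205:280,235:330];x=np.concatenate([cv2.resize(a,None,fx=4,fy=4,interpolation=2),cv2.resize(im[200:275,95:190],None,fx=4,fy=4,interpolation=2)],1)
x=np.clip(x.astype(float)*1.6,0,255).astype(np.uint8)
cv2.imwrite("pics/crop.png",x[:,:,::-1])
E
```

```text
[ 218  211   97   28 2432]
[[218.0, 211.0], [314.0, 211.0], [314.0, 238.0], [218.0, 238.0]] [[0.558, 0.07, 0.012], [0.553, -0.184, 0.012], [0.483, -0.181, 0.012], [0.487, 0.07, 0.012]] [np.float64(0.071), np.float64(0.254), np.float64(0.071), np.float64(0.251)]
hinge [ 0.51994739 -0.13512549  0.065     ]
card end [ 0.40806735 -0.00734278  0.128     ]
clip [0.50480218 0.26392228 0.02      ]
can [ 0.748 -0.05   0.02 ]
roller [0.718 0.117 0.02 ]
torch [ 0.669 -0.11   0.02 ]
dish [ 0.403 -0.37   0.02 ]
```

View pics/crop.png

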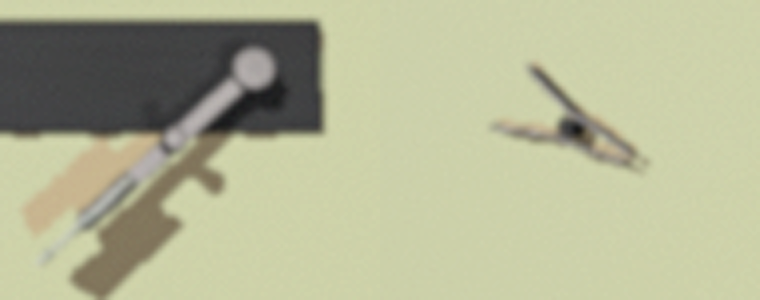

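The crop puts the arm at about 0.74 rad from the foot axis, with the knob near (0.474, -0.082). The clip's jaws point down-right, so its handles face +y. I'll go above the knob for a close look.

Request:
move_arm:
  increments:
    - {"dp": [0.18, -0.44, 0], "turn": [0, 0, -0.18]}
    - {"dp": [0.18, -0.44, 0], "turn": [0, 0, -0.18]}
    - {"dp": [0.18, -0.44, 0], "turn": [0, 0, -0.18]}
    - {"dp": [0.18, -0.44, 0], "turn": [0, 0, -0.18]}
    - {"dp": [0.18, -0.44, 0], "turn": [0, 0, -0.18]}
    - {"dp": [0.18, -0.44, 0], "turn": [0, 0, -0.18]}
    - {"dp": [0.18, -0.44, 0], "turn": [0, 0, -0.18]}
    - {"dp": [0.18, -0.44, 0], "turn": [0, 0, -0.18]}
    - {"dp": [0.18, -0.44, 0], "turn": [0, 0, -0.18]}

```text
validation failed for argument at $.in...
```

Request:
move_arm:
  increments:
    - {"dp": [0.18, -0.44, 0], "turn": [0, 0, -0.18]}
    - {"dp": [0.18, -0.44, 0], "turn": [0, 0, -0.18]}
    - {"dp": [0.18, -0.44, 0], "turn": [0, 0, -0.18]}
    - {"dp": [0.18, -0.44, 0], "turn": [0, 0, -0.18]}
    - {"dp": [0.18, -0.44, 0], "turn": [0, 0, -0.18]}
    - {"dp": [0.18, -0.44, 0], "turn": [0, 0, -0.18]}
    - {"dp": [0.18, -0.44, 0], "turn": [0, 0, -0.18]}
    - {"dp": [0.18, -0.44, 0], "turn": [0, 0, -0.18]}
    - {"dp": [0.18, -0.44, 0], "turn": [0, 0, -0.18]}
    - {"dp": [0.18, -0.44, 0], "turn": [0, 0, -0.18]}

```text
validation failed for argument at $.in...
```

```bash
python3 - <<'E'
from h import *
import pickle
s=bot.observe();c=bot.camera("wrist");pickle.dump((s,c),open("w1.pkl","wb"))
print(s["time"],s["tool_pos"],s["eef_rot"],s["joint_pos"]);save(c,"w1.png")
T=wristT(c,s)
for p in [(.474,-.082,.115),(.520,-.135,.065),(.520-.0659*1.8,-.135+.0752*1.8,.128)]: print(np.round(proj(c,p,T),1))
E
```

```text
0.15 [0.18681993 0.62211748 0.24753571] [-4.56501432e-01 -3.10815807e+00  2.23436145e-03] [-1.37801588  0.39899448  0.04502435  1.53755448 -0.01867251  1.20688953
 -0.0507147 ]
[  0.9 386. ]
[ 11.4 383.6]
[ -4.6 369.9]
```

View pics/w1.png

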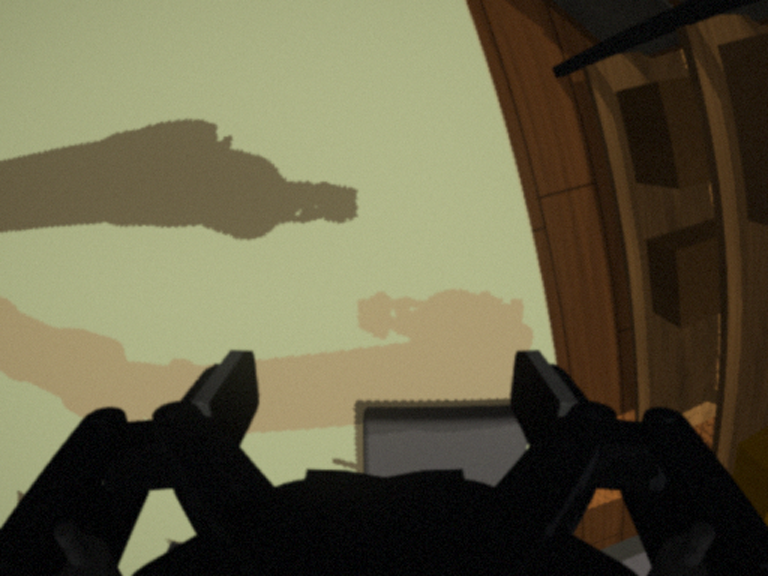

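That picture is from the start pose: the moves were refused, probably because "claw" is required. It shows only the fingers and a black box below them. Four pictures viewed so far.

Request:
move_arm:
  increments:
    - {"dp": [0.18, -0.44, 0], "turn": [0, 0, -0.18], "claw": 1}
    - {"dp": [0.18, -0.44, 0], "turn": [0, 0, -0.18], "claw": 1}
    - {"dp": [0.18, -0.44, 0], "turn": [0, 0, -0.18], "claw": 1}
    - {"dp": [0.18, -0.44, 0], "turn": [0, 0, -0.18], "claw": 1}
    - {"dp": [0.18, -0.44, 0], "turn": [0, 0, -0.18], "claw": 1}
    - {"dp": [0.18, -0.44, 0], "turn": [0, 0, -0.18], "claw": 1}
    - {"dp": [0.18, -0.44, 0], "turn": [0, 0, -0.18], "claw": 1}
    - {"dp": [0.18, -0.44, 0], "turn": [0, 0, -0.18], "claw": 1}
    - {"dp": [0.18, -0.44, 0], "turn": [0, 0, -0.18], "claw": 1}

```text
time: 1.1
tool_pos: [0.3327, 0.2659, 0.2483]
eef_rot: [0.902, 3.009, -0.001]
ft_force: [-0.2, 0.3, 0.1]
finger_gap: 0.0852
```

Request:
move_arm:
  increments:
    - {"dp": [0.18, -0.44, 0], "turn": [0, 0, -0.18], "claw": 1}
    - {"dp": [0.18, -0.44, 0], "turn": [0, 0, -0.18], "claw": 1}
    - {"dp": [0.18, -0.44, 0], "turn": [0, 0, -0.18], "claw": 1}
    - {"dp": [0.18, -0.44, 0], "turn": [0, 0, -0.18], "claw": 1}
    - {"dp": [0.18, -0.44, 0], "turn": [0, 0, -0.18], "claw": 1}
    - {"dp": [0.18, -0.44, 0], "turn": [0, 0, -0.18], "claw": 1}
    - {"dp": [0.18, -0.44, 0], "turn": [0, 0, -0.18], "claw": 1}
    - {"dp": [0.18, -0.44, 0], "turn": [0, 0, -0.18], "claw": 1}
    - {"dp": [0.18, -0.44, 0], "turn": [0, 0, -0.18], "claw": 1}
    - {"dp": [0.18, -0.44, 0], "turn": [0, 0, -0.18], "claw": 1}

```text
time: 2.1
tool_pos: [0.4752, -0.0808, 0.2481]
eef_rot: [-1.306, -2.857, 0.0]
ft_force: [1.0, 1.7, -0.4]
finger_gap: 0.0853
```

```bash
python3 - <<'E'
from h import *
import pickle
s=bot.observe();c=bot.camera("wrist");pickle.dump((s,c),open("w2.pkl","wb"))
print(s["time"],s["tool_pos"],s["eef_rot"],s["joint_pos"].round(2));save(c,"w2.png")
T=wristT(c,s)
print("tool y ang",np.arctan2(*R.from_rotvec(s["eef_rot"]).as_matrix()[[1,0],1]))
for p in [(.474,-.082,.115),(.520,-.135,.065),(.520-.0659*1.8,-.135+.0752*1.8,.128)]: print(np.round(np.array(proj(c,p,T))*1.5,1))
E
```

```text
2.1 [ 0.4751604  -0.08076138  0.2480718 ] [-1.30575028e+00 -2.85668269e+00  2.59580634e-04] [-0.63  0.12  0.77  1.94 -0.09  1.12  0.9 ]
tool y ang 0.7133340812453377
[381.9 276.8]
[382.5 350.2]
[379.7  86.6]
```

View pics/w2.png

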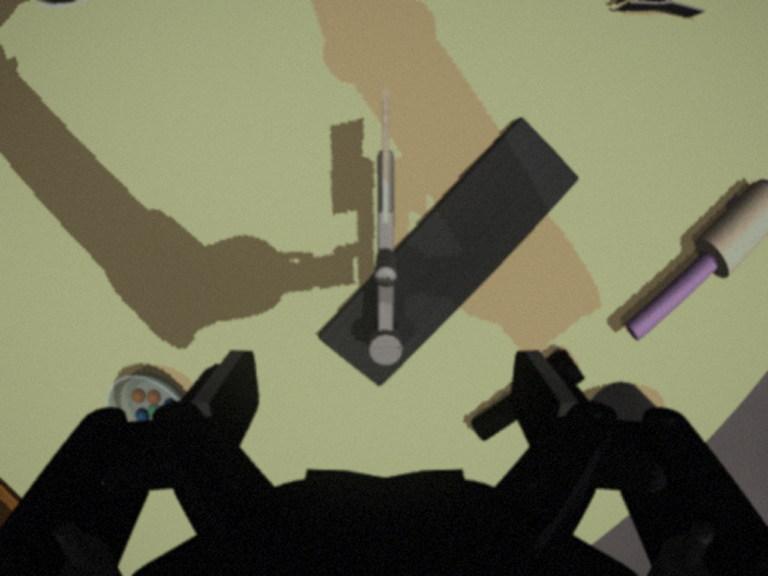

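The wrist view has the knob top at (385,274), the hinge boss at (386,350) and the card end at (386,88), all in 1.5x px. They match my predictions within about 4 px.

```bash
python3 - <<'E'
from h import *
import pickle
s,c=pickle.load(open("w2.pkl","rb"));T=wristT(c,s)
k=onz(c,385/1.5,274/1.5,.115,T);h=onz(c,386/1.5,350/1.5,.065,T);e=onz(c,386/1.5,88/1.5,.128,T)
print(k,h,e,np.linalg.norm((k-h)[:2]),np.linalg.norm((e-h)[:2]))
F=np.array([onz(c,u/1.5,v/1.5,.012,T) for u,v in[(521,118),(578,178),(379,385),(317,335)]]);print(F.round(3))
d=(F[0]+F[1]-F[2]-F[3])/2;f=np.arctan2(d[1],d[0]);print("foot ang",f,np.linalg.norm(d),"hinge from foot", F.mean(0)-.08*d/np.linalg.norm(d))
for q in(k,e): print(np.arctan2(*(q-h)[[1,0]])-f)
E
```

```text
[ 0.47424867 -0.07945985  0.115     ] [ 0.52188143 -0.133169    0.065     ] [0.40448698 0.00199976 0.128     ] 0.07178825062151249 0.17903086638657684
[[ 0.489  0.074  0.012]
 [ 0.561  0.073  0.012]
 [ 0.556 -0.182  0.012]
 [ 0.483 -0.18   0.012]]
foot ang 1.5479997566203345 0.2547470139617963 hinge from foot [ 0.52024771 -0.13348913  0.012     ]
0.7483071027310577
0.7379348597969784
```

Request:
move_arm:
  increments:
    - {"dp": [0, 0, -0.05], "turn": [0, 0, 0], "claw": 1}
    - {"dp": [0, 0, -0.1], "turn": [0, 0, 0], "claw": 1}
    - {"dp": [0, 0, -0.15], "turn": [0, 0, 0], "claw": 1}
    - {"dp": [0, 0, -0.185], "turn": [0, 0, 0], "claw": 1}
    - {"dp": [0, 0, -0.185], "turn": [0, 0, 0], "claw": 1}
    - {"dp": [0, 0, -0.185], "turn": [0, 0, 0], "claw": 0}
    - {"dp": [0, 0, -0.185], "turn": [0, 0, 0], "claw": -0.5}
    - {"dp": [0, 0, -0.185], "turn": [0, 0, 0], "claw": -1}
    - {"dp": [0, 0, -0.185], "turn": [0, 0, 0], "claw": -1}
    - {"dp": [0, 0, -0.185], "turn": [0, 0, 0], "claw": -1}

```text
time: 3.15
tool_pos: [0.4756, -0.0812, 0.1012]
eef_rot: [1.305, 2.856, 0.002]
ft_force: [-3.2, 0.6, 15.5]
finger_gap: 0.0125
```

```bash
python3 - <<'E'
import numpy as np
h=np.array([.521,-.133]);a0=2.292;p0=h+.07*np.array([np.cos(a0),np.sin(a0)])
for t in np.linspace(.05,.75,15):
    a=a0-t;p=h+.07*np.array([np.cos(a),np.sin(a)]);print(np.round((p-p0)/.8,4),round(-t/1.5708,4))
E
```

```text
[0.0034 0.0028] -0.0318
[0.0068 0.0054] -0.0637
[0.0105 0.0079] -0.0955
[0.0142 0.0102] -0.1273
[0.0181 0.0123] -0.1592
[0.022  0.0141] -0.191
[0.026  0.0158] -0.2228
[0.0302 0.0173] -0.2546
[0.0343 0.0186] -0.2865
[0.0386 0.0197] -0.3183
[0.0429 0.0205] -0.3501
[0.0472 0.0211] -0.382
[0.0516 0.0216] -0.4138
[0.0559 0.0218] -0.4456
[0.0603 0.0218] -0.4775
```

Request:
move_arm:
  increments:
    - {"dp": [0.0034, 0.0028, 0], "turn": [0, 0, -0.032], "claw": -1}
    - {"dp": [0.0085, 0.0066, 0], "turn": [0, 0, -0.08], "claw": -1}
    - {"dp": [0.0142, 0.0102, 0], "turn": [0, 0, -0.127], "claw": -1}
    - {"dp": [0.02, 0.0132, 0], "turn": [0, 0, -0.175], "claw": -1}
    - {"dp": [0.026, 0.0158, 0], "turn": [0, 0, -0.223], "claw": -1}
    - {"dp": [0.0322, 0.018, 0], "turn": [0, 0, -0.27], "claw": -1}
    - {"dp": [0.0386, 0.0197, 0], "turn": [0, 0, -0.318], "claw": -1}
    - {"dp": [0.045, 0.0208, 0], "turn": [0, 0, -0.366], "claw": -1}
    - {"dp": [0.0516, 0.0216, 0], "turn": [0, 0, -0.414], "claw": -1}
    - {"dp": [0.0598, 0.0218, 0], "turn": [0, 0, -0.472], "claw": -1}

```text
time: 4.15
tool_pos: [0.5228, -0.0639, 0.1013]
eef_rot: [-2.255, -2.186, -0.001]
ft_force: [-3.7, 0.2, 8.2]
finger_gap: 0.0124
```

Request:
move_arm:
  increments:
    - {"dp": [0, 0, 0], "turn": [0, 0, 0], "claw": -1}
    - {"dp": [0, 0, 0], "turn": [0, 0, 0], "claw": -1}

```text
time: 4.35
tool_pos: [0.5239, -0.0639, 0.1013]
eef_rot: [2.252, 2.189, 0.003]
ft_force: [-0.3, 0.2, 4.4]
finger_gap: 0.0124
```

Request:
move_arm:
  increments:
    - {"dp": [0, 0, 0], "turn": [0, 0, 0], "claw": 0}
    - {"dp": [0, 0, 0], "turn": [0, 0, 0], "claw": 1}
    - {"dp": [0, 0, 0], "turn": [0, 0, 0], "claw": 1}
    - {"dp": [0, 0, 0], "turn": [0, 0, 0], "claw": 1}
    - {"dp": [0, 0, 0.05], "turn": [0, 0, 0], "claw": 1}
    - {"dp": [0, 0, 0.1], "turn": [0, 0, 0], "claw": 1}
    - {"dp": [0, 0, 0.15], "turn": [0, 0, 0], "claw": 1}
    - {"dp": [0, 0, 0.19], "turn": [0, 0, 0], "claw": 1}
    - {"dp": [0, 0, 0.19], "turn": [0, 0, 0], "claw": 1}
    - {"dp": [0, 0, 0.19], "turn": [0, 0, 0], "claw": 1}

```text
time: 5.35
tool_pos: [0.5229, -0.0638, 0.2525]
eef_rot: [2.252, 2.191, 0.002]
ft_force: [0.0, 0.0, -0.8]
finger_gap: 0.0855
```

```bash
python3 - <<'E'
from h import *
import pickle
s=bot.observe();c=bot.camera("wrist");pickle.dump((s,c),open("w3.pkl","wb"))
print(s["time"],s["tool_pos"],s["eef_rot"],s["joint_pos"].round(2));save(c,"w3.png")
T=wristT(c,s)
print("tool y ang",np.arctan2(*R.from_rotvec(s["eef_rot"]).as_matrix()[[1,0],1]))
E
```

```text
5.35 [ 0.52285401 -0.06379558  0.25252111] [2.25170772e+00 2.19067046e+00 1.90158928e-03] [-0.8   0.29  1.01  1.84 -0.27  1.16  0.28]
tool y ang -0.027478178060990337
```

View pics/w3.png

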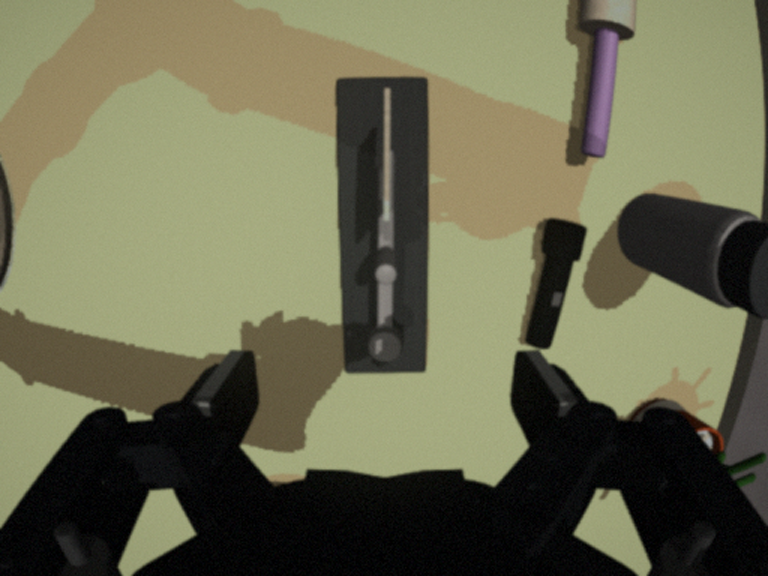

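The arm now lies in line over the foot: hinge (385,346), knob (386,273), card end (387,88). Six pictures viewed. I'll move above the clip next.

Request:
move_arm:
  increments:
    - {"dp": [-0.0075, 0.44, 0], "turn": [0, 0, -0.29], "claw": 1}
    - {"dp": [-0.0075, 0.44, 0], "turn": [0, 0, -0.29], "claw": 1}
    - {"dp": [-0.0075, 0.44, 0], "turn": [0, 0, -0.29], "claw": 1}
    - {"dp": [-0.0075, 0.44, 0], "turn": [0, 0, -0.29], "claw": 1}
    - {"dp": [-0.0075, 0.44, 0], "turn": [0, 0, -0.29], "claw": 1}
    - {"dp": [-0.0075, 0.44, 0], "turn": [0, 0, -0.29], "claw": 1}
    - {"dp": [-0.0075, 0.44, 0], "turn": [0, 0, -0.29], "claw": 1}
    - {"dp": [-0.0075, 0.44, 0], "turn": [0, 0, -0.29], "claw": 1}
    - {"dp": [-0.0075, 0.44, 0], "turn": [0, 0, -0.29], "claw": 1}
    - {"dp": [-0.0075, 0.44, 0], "turn": [0, 0, -0.29], "claw": 1}

```text
time: 6.4
tool_pos: [0.5166, 0.2858, 0.2512]
eef_rot: [2.689, 1.622, -0.004]
ft_force: [0.0, -1.1, 0.4]
finger_gap: 0.0853
```

```bash
python3 - <<'E'
from h import *
import pickle
s,c=pickle.load(open("w3.pkl","rb"));T=wristT(c,s)
h=onz(c,385/1.5,346/1.5,.065,T);k=onz(c,386/1.5,273/1.5,.115,T);e=onz(c,387/1.5,88/1.5,.128,T)
F=np.array([onz(c,u/1.5,v/1.5,.012,T) for u,v in[(337,79),(428,78),(426,371),(345,372)]])
d=(F[0]+F[1]-F[2]-F[3])/2;print(h,k,e,"card ang",np.arctan2(*(e-h)[[1,0]]),"foot",np.arctan2(d[1],d[0]),np.linalg.norm((e-h)[:2]))
s=bot.observe();c=bot.camera("wrist");pickle.dump((s,c),open("w4.pkl","wb"))
print(s["time"],s["tool_pos"],s["eef_rot"],s["joint_pos"].round(2))
print("tool y ang",np.arctan2(*R.from_rotvec(s["eef_rot"]).as_matrix()[[1,0],1]))
save(c,"w4.png",3,(140,80,390,270))
E
```

```text
[ 0.52183805 -0.13264849  0.065     ] [ 0.5241617 -0.0628519  0.115    ] [0.52762567 0.04559232 0.128     ] card ang 1.5383369852543405 foot 1.5527625487021117 0.17833474490423745
6.4 [0.51659679 0.28580316 0.25119178] [ 2.68882783  1.62151728 -0.00410312] [-1.32  0.46  1.02  1.7  -0.41  1.22 -0.69]
tool y ang -0.4854672214490241
```

View pics/w4.png

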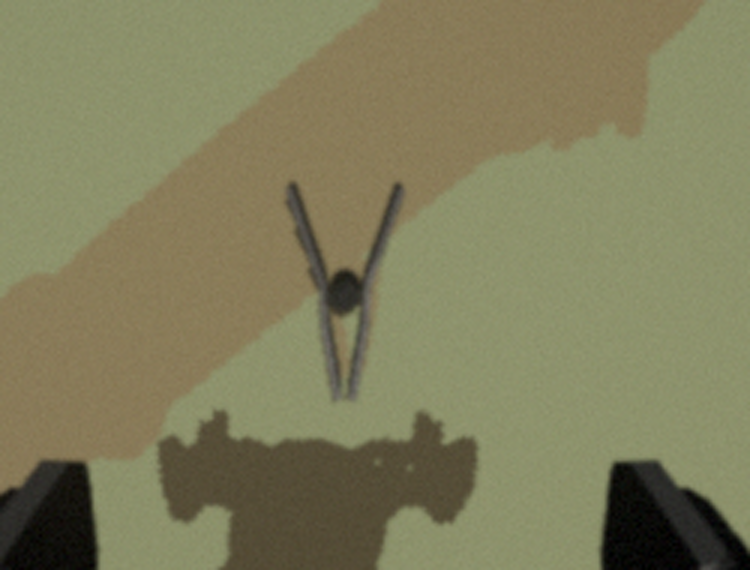

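The clip's handle ends are at (292,183) and (400,184) in the crop, its pivot at (345,290) and its jaw tips at about (344,398). The tool is well aligned with it. Seven pictures viewed.

```bash
python3 - <<'E'
from h import *
import pickle
s,c=pickle.load(open("w4.pkl","rb"));T=wristT(c,s)
P=lambda u,v:onz(c,140+u/3,80+v/3,.026,T)
a,b,p,t=P(292,183),P(400,184),P(345,290),P(343.5,398)
m=(a+b)/2;d=(t-m)[:2];L=np.linalg.norm(d);d/=L
print(a,b,p,t,"len",L,"width",np.linalg.norm(a-b),"clip x ang",np.arctan2(d[1],d[0]),"handle->piv",np.linalg.norm((p-m)[:2]))
g=(m[:2]+18*.001*d+p[:2]-.026*d)/2;print("grip",g,m[:2]+.018*d,p[:2]-.026*d)
dp=np.r_[g,.021]-s["tool_pos"];print("dp",dp/.8)
y=np.arctan2(*R.from_rotvec(s["eef_rot"]).as_matrix()[[1,0],1]);print("turn",(np.arctan2(d[1],d[0])+np.pi/2-y)/1.5708)
E
```

```text
[0.5105055  0.32089628 0.026     ] [0.54790628 0.30066564 0.026     ] [0.50865687 0.2727997  0.026     ] [0.48643609 0.23218344 0.026     ] len 0.08948086965203207 width 0.042521727402906245 clip x ang -2.069146539737128 handle->piv 0.04318377254895191
grip [0.52084329 0.29530382] [0.52060231 0.29497026] [0.52108427 0.29563738]
dp [ 0.00530812  0.01187583 -0.28773973]
turn -0.00820154793303231
```

Request:
move_arm:
  increments:
    - {"dp": [0.0053, 0.0119, -0.06], "turn": [0, 0, -0.008], "claw": 1}
    - {"dp": [0.0053, 0.0119, -0.12], "turn": [0, 0, -0.008], "claw": 1}
    - {"dp": [0.0053, 0.0119, -0.18], "turn": [0, 0, -0.008], "claw": 1}
    - {"dp": [0.0053, 0.0119, -0.23], "turn": [0, 0, -0.008], "claw": 1}
    - {"dp": [0.0053, 0.0119, -0.26], "turn": [0, 0, -0.008], "claw": 1}
    - {"dp": [0.0053, 0.0119, -0.275], "turn": [0, 0, -0.008], "claw": 1}
    - {"dp": [0.0053, 0.0119, -0.286], "turn": [0, 0, -0.008], "claw": 1}
    - {"dp": [0.0053, 0.0119, -0.286], "turn": [0, 0, -0.008], "claw": 1}

```text
time: 7.25
tool_pos: [0.5214, 0.2966, 0.0237]
eef_rot: [2.7, 1.606, 0.0]
ft_force: [0.1, 0.3, -0.2]
finger_gap: 0.0856
```

Request:
move_arm:
  increments:
    - {"dp": [0, 0, 0], "turn": [0, 0, 0], "claw": 0.6}
    - {"dp": [0, 0, 0], "turn": [0, 0, 0], "claw": 0.3}
    - {"dp": [0, 0, 0], "turn": [0, 0, 0], "claw": 0.1}
    - {"dp": [0, 0, 0], "turn": [0, 0, 0], "claw": -0.1}
    - {"dp": [0, 0, 0], "turn": [0, 0, 0], "claw": -0.3}
    - {"dp": [0, 0, 0], "turn": [0, 0, 0], "claw": -0.5}
    - {"dp": [0, 0, 0], "turn": [0, 0, 0], "claw": -1}
    - {"dp": [0, 0, 0], "turn": [0, 0, 0], "claw": -1}
    - {"dp": [0, 0, 0], "turn": [0, 0, 0], "claw": -1}
    - {"dp": [0, 0, 0], "turn": [0, 0, 0], "claw": -1}

```text
time: 8.25
tool_pos: [0.5232, 0.2985, 0.0262]
eef_rot: [-2.698, -1.608, -0.008]
ft_force: [-0.3, 0.4, 11.4]
finger_gap: 0.0139
```

```bash
python3 - <<'E'
from h import *
import pickle
s=bot.observe();c=bot.camera("wrist");t=bot.camera("top");sc=bot.camera("scene");pickle.dump((s,c,t,sc),open("w5.pkl","wb"))
print(s["time"],s["tool_pos"],s["ft_force"],s["finger_gap"])
a=cv2.resize(c["img"][190:384,160:352],(480,480),interpolation=2)
u,v=map(int,proj(sc,s["tool_pos"]));print(u,v)
b=cv2.resize(sc["img"][v-40:v+20,u-20:u+20],(320,480),interpolation=2)
cv2.imwrite("pics/w5.png",np.clip(np.concatenate([a,b],1).astype(float)*1.8,0,255).astype(np.uint8)[:,:,::-1])
E
```

```text
8.25 [0.52319068 0.29845146 0.02622216] [-0.26791596  0.40910125 11.37354399] 0.013865923142907115
353 267
```

View pics/w5.png

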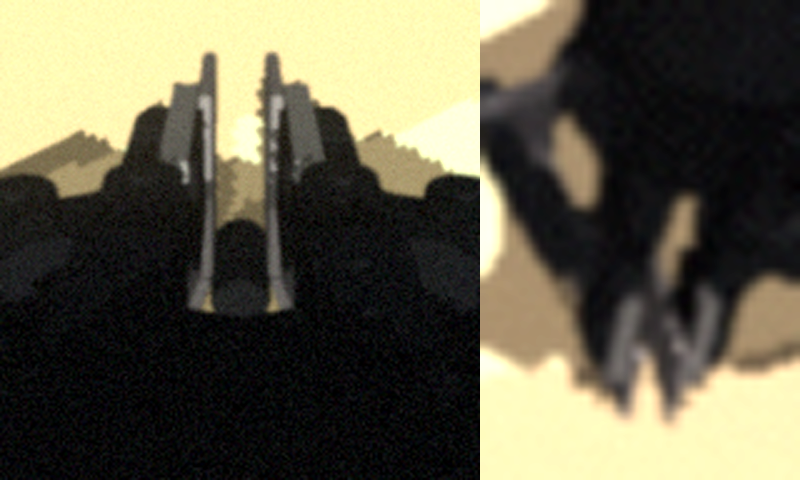

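The clip is held squarely between the pads, with its handles parallel, so it is fully open. Eight pictures viewed. I'll lift, turn the jaws to face the card and stop short of it.

Request:
move_arm:
  increments:
    - {"dp": [0, 0, 0.02], "turn": [0, 0, 0], "claw": -1}
    - {"dp": [0, 0, 0.05], "turn": [0, 0, 0], "claw": -1}
    - {"dp": [0, 0, 0.08], "turn": [0, 0, 0], "claw": -1}
    - {"dp": [0, 0, 0.104], "turn": [0, 0, 0], "claw": -1}
    - {"dp": [0, 0, 0.104], "turn": [0, 0, 0.08], "claw": -1}
    - {"dp": [0.002, -0.03, 0.104], "turn": [0, 0, 0.16], "claw": -1}
    - {"dp": [0.005, -0.07, 0.104], "turn": [0, 0, 0.24], "claw": -1}
    - {"dp": [0.01, -0.11, 0.104], "turn": [0, 0, 0.295], "claw": -1}
    - {"dp": [0.01, -0.14, 0.104], "turn": [0, 0, 0.295], "claw": -1}
    - {"dp": [0.01, -0.14, 0.104], "turn": [0, 0, 0.295], "claw": -1}

```text
time: 9.4
tool_pos: [0.5291, 0.1804, 0.1078]
eef_rot: [2.264, 2.176, -0.001]
ft_force: [-0.1, 0.3, -0.6]
finger_gap: 0.014
```

```bash
python3 - <<'E'
from h import *
import pickle
s=bot.observe();c=bot.camera("wrist");t=bot.camera("top");sc=bot.camera("scene");pickle.dump((s,c,t,sc),open("w6.pkl","wb"))
print(s["time"],s["tool_pos"],s["ft_force"],s["finger_gap"],np.arctan2(*R.from_rotvec(s["eef_rot"]).as_matrix()[[1,0],1]),s["eef_rot"])
a=cv2.resize(c["img"][190:350,176:336],(480,480),interpolation=2)
u,v=map(int,proj(sc,s["tool_pos"]));print(u,v)
u0,v0=u-60,v-50
b=cv2.resize(sc["img"][v0:v0+120,u0:u0+80],(320,480),interpolation=2);print("scene off",u0,v0)
cv2.imwrite("pics/w6.png",np.clip(np.concatenate([a,b],1).astype(float)*1.8,0,255).astype(np.uint8)[:,:,::-1])
E
```

```text
9.4 [0.52909657 0.18037987 0.10775614] [-0.11718184  0.2973742  -0.55329189] 0.013973833033643778 -0.03975927538321369 [ 2.26425600e+00  2.17597369e+00 -1.32757492e-03]
325 212
scene off 265 162
```

View pics/w6.png

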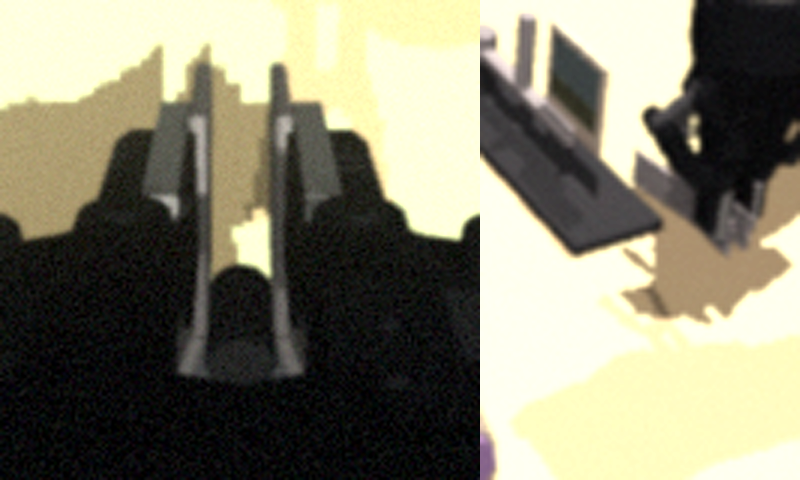

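The clip is held level and centred. In the wrist crop the handle ends are at (203,65) and (278,65). In the scene crop the near jaw tip runs from (637,152) to (640,183). Nine pictures viewed. I'll check clip x and z against both views.

```bash
python3 - <<'E'
from h import *
import pickle
s,c,t,sc=pickle.load(open("w6.pkl","rb"));T=wristT(c,s)
M=np.eye(4);M[:3,:3]=R.from_rotvec(s["eef_rot"]).as_matrix();M[:3,3]=s["tool_pos"]
for u in(203,278):
    p=onz(c,176+u/3,190+65/3,.1076,T);print("handle end in tool",(np.linalg.inv(M)@np.r_[p,1])[:3].round(4),p)
for (x,y) in((637,152),(640,183)):
    u=265+(x-480)/4;v=162+y/4
    o,d=ray(sc,u,v); k=(s["tool_pos"][0]+.015-o[0])/d[0];print("near tip at x+15:",o+k*d)
print("card edge/top in scene", [np.round(proj(sc,q),1) for q in((.5276,.0456,.128),(.5276,.0456,.058))], "seen",265+(605-480)/4,162+72/4,265+(597-480)/4,162+143/4)
E
```

```text
handle end in tool [ 0.0218 -0.0057  0.0001] [0.52428082 0.20242209 0.1076    ]
handle end in tool [0.0218 0.0055 0.0001] [0.53545945 0.20196448 0.1076    ]
near tip at x+15: [0.54409657 0.11229556 0.10727404]
near tip at x+15: [0.54409657 0.11904658 0.08740497]
card edge/top in scene [array([296. , 179.4]), array([293.9, 201. ])] seen 296.25 180.0 294.25 197.75
```

Request:
move_arm:
  increments:
    - {"dp": [0.0008, -0.015, 0], "turn": [0, 0, 0], "claw": -1}
    - {"dp": [0.0008, -0.03, 0], "turn": [0, 0, 0], "claw": -1}
    - {"dp": [0.0008, -0.045, 0], "turn": [0, 0, 0], "claw": -1}
    - {"dp": [0.0008, -0.06, 0], "turn": [0, 0, 0], "claw": -1}
    - {"dp": [0.0008, -0.075, 0], "turn": [0, 0, 0], "claw": -1}
    - {"dp": [0.0008, -0.087, 0], "turn": [0, 0, 0], "claw": -1}
    - {"dp": [0.0008, -0.097, 0], "turn": [0, 0, 0], "claw": -1}
    - {"dp": [0.0008, -0.107, 0], "turn": [0, 0, 0], "claw": -1}
    - {"dp": [0.0008, -0.107, 0], "turn": [0, 0, 0], "claw": -1}
    - {"dp": [0.0008, -0.107, 0], "turn": [0, 0, 0], "claw": -1}

```text
time: 10.55
tool_pos: [0.5297, 0.1001, 0.1067]
eef_rot: [-2.257, -2.185, -0.0]
ft_force: [0.2, -0.6, -1.3]
finger_gap: 0.0138
```

```bash
python3 - <<'E'
from h import *
import pickle
s=bot.observe();c=bot.camera("wrist");t=bot.camera("top");sc=bot.camera("scene");pickle.dump((s,c,t,sc),open("w7.pkl","wb"))
print(s["time"],s["tool_pos"],s["ft_force"],s["finger_gap"],np.arctan2(*R.from_rotvec(s["eef_rot"]).as_matrix()[[1,0],1]))
u,v=map(int,proj(sc,(.528,.06,.09)));print(u,v)
b=cv2.resize(sc["img"][v-40:v+40,u-33:u+33],(396,480),interpolation=2)
u,v=map(int,proj(t,(.528,.04,.1)));a=cv2.resize(t["img"][v-40:v+40,u-33:u+33],(396,480),interpolation=2)
cv2.imwrite("pics/w7.png",np.clip(np.concatenate([a,b],1).astype(float)*1.8,0,255).astype(np.uint8)[:,:,::-1])
E
```

```text
10.55 [0.52971767 0.10013617 0.10672955] [ 0.24594774 -0.60281968 -1.34386042] 0.013825643101854027 -0.032550737505873624
297 193
```

View pics/w7.png

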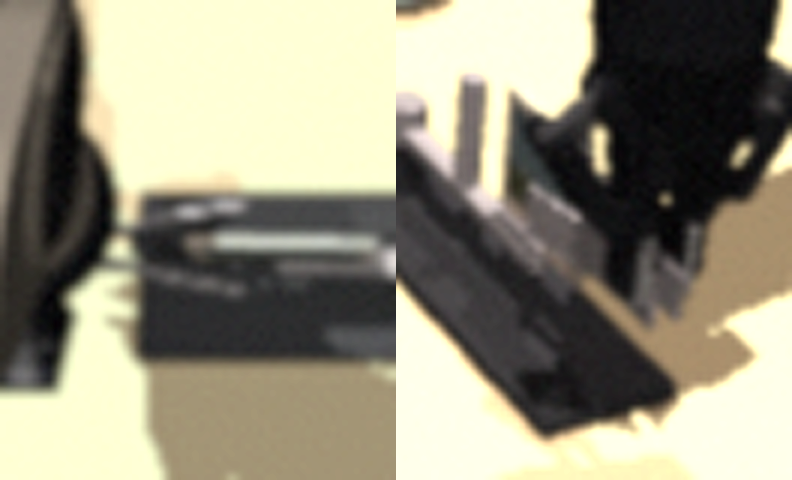

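The top crop shows the card edge (213,240) between the jaw tips (242,205) and (240,290), with the tips slightly past the edge. The scene crop agrees. Ten pictures viewed. I'll work out the numbers.

```bash
python3 - <<'E'
from h import *
import pickle
s,c,t,sc=pickle.load(open("w7.pkl","rb"))
u,v=map(int,proj(t,(.528,.04,.1)))
f=lambda a,b,z:onz(t,u-33+a/6-.4,v-40+b/6-.4,z).round(4)
print("edge",f(213,241,.128),"far card",f(375,243,.128),"tips",f(243,205,.107),f(241,291,.107))
E
```

```text
edge [0.5265 0.0333 0.128 ] far card [ 0.5247 -0.0304  0.128 ] tips [0.5432 0.0225 0.107 ] [0.5085 0.0236 0.107 ]
```

Request:
move_arm:
  increments:
    - {"dp": [0, -0.004, 0], "turn": [0, 0, 0], "claw": -1}
    - {"dp": [0, -0.008, 0], "turn": [0, 0, 0], "claw": -1}
    - {"dp": [0, -0.011, 0], "turn": [0, 0, 0], "claw": -1}
    - {"dp": [0, -0.011, 0], "turn": [0, 0, 0], "claw": -1}
    - {"dp": [0, -0.011, 0], "turn": [0, 0, 0], "claw": -1}
    - {"dp": [0, -0.011, 0], "turn": [0, 0, 0], "claw": -1}
    - {"dp": [0, -0.011, 0], "turn": [0, 0, 0], "claw": -1}
    - {"dp": [0, -0.011, 0], "turn": [0, 0, 0], "claw": -1}

```text
time: 11.5
tool_pos: [0.5297, 0.0912, 0.1067]
eef_rot: [2.257, 2.185, 0.0]
ft_force: [-0.5, -0.5, -1.0]
finger_gap: 0.014
```

```bash
python3 - <<'E'
from h import *
import pickle
s=bot.observe();t=bot.camera("top");sc=bot.camera("scene");pickle.dump((s,t,sc),open("w8.pkl","wb"))
print(s["time"],s["tool_pos"],s["ft_force"],s["finger_gap"],np.abs(s["qd"]).max())
u,v=map(int,proj(sc,(.528,.06,.09)))
b=cv2.resize(sc["img"][v-40:v+40,u-33:u+33],(396,480),interpolation=2)
u,v=map(int,proj(t,(.528,.04,.1)));a=cv2.resize(t["img"][v-40:v+40,u-33:u+33],(396,480),interpolation=2)
cv2.imwrite("pics/w8.png",np.clip(np.concatenate([a,b],1).astype(float)*1.8,0,255).astype(np.uint8)[:,:,::-1])
E
```

```text
11.5 [0.52969801 0.09124637 0.10674215] [-0.4685259  -0.45727234 -0.95319551] 0.014018893774466943 0.0007968166913766028
```

View pics/w8.png

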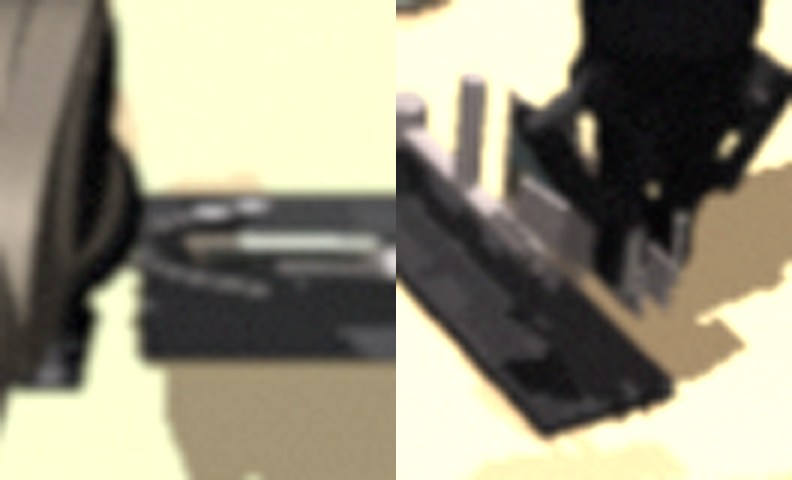

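The top crop shows the full card edge at about (187,242), between the jaw tips (268,207) and (267,291). The tips are 22–32 mm past the edge with clear gaps on both sides, and the arm is at rest with no contact force. Eleven pictures viewed. Handing in.

```bash
python3 -c "
from plant import bot
print(bot.finish_job())"
```

```text
the job is handed in; nothing more can be done
None
```

I swung the picture stand's arm into line over its long foot. The steel clip is now held squeezed open round the free edge of the card. I handed the job in at 11.5 s; no verdict is reported.

- **Arm:** I gripped the knob and turned the arm from about 0.74 rad to about -0.01 to -0.02 rad off the foot axis, measured from the wrist camera. I did not measure it again after that, but the last pictures show it still in line.
- **Clip:** The handles looked parallel between the pads, so it appears fully open. The grip gap stayed at 14 mm, although the given 24 mm over the parallel handles had led me to expect more. I did not resolve that difference.
- **Position round the card:** The jaws are level and centred on the card to about 1 mm, with 15 mm or so clear on each side. They sit near the card's mid height.
- **Depth past the edge:** My two estimates disagree, at about 22 mm from the grasp geometry and scene view and about 32 mm from the top view. Either leaves the tips more than 8 mm past the edge and the pivot 13 to 23 mm outside it.
- **Contact:** The wrist force was about 1 N and the arm was still. The pictures showed no contact with the card or stand, and I moved nothing else on the shelf that I could see.

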